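# Hang the heat card on the rail and hold the spring clip open over it

### The job

Hang the folded white heat card astride the rail, at about the rail's middle, and let go of it. Then squeeze the yellow-levered spring clip open, lift it off the red bin's rim and lower it over the middle of the card's top edge, one jaw well down each side, and finish while still holding it wide open there, clear of the card, so I can slip the heat sheet in. Leave the bin, power pack, ammeter and track pieces where they are.

Things in the scene. Friction and masses are not known exactly. Their poses are not given: they have to be found in the camera images.
- rail_top (a point): Middle of the top edge of the card rail: fixed aluminium flat bar, 8 mm thick (x), 200 mm long (y), 22 mm deep, top edge 120 mm above the ledge, on two thin posts at y = -90 and +90 mm with round feet 44 mm across. Axes: x across the bar, y along it, z up.
- heat_card: White 3 mm plastic card folded to an upside-down U: 100 mm long (y), 60 high, 19 thick over its upright sides (x), 13 inside; the lowest 10 mm flare to 27 overall. Coloured lane bars on both faces; 55 to 105 g. Starts standing on its open edges. Origin: middle of its underside; z up, y along the fold; both ways round alike. Hung up, its top is 3 mm above the rail's.
- card_top (a point): Middle of the heat card's top edge (the outside of the fold), 60 mm above the card's origin; axes as the card's.
- clip: Spring clip, 90 mm tall, 80 g: two flat yellow levers 26 mm wide up, two steel jaws with 42 mm wide black tips down, both sides alike. Origin: on the hinge pin; z up, x the way the jaws open and the levers are squeezed, y along the pin. Starts clamped on the 5 mm wall at the bin's -x side, its coil resting on the rim, pin 6 mm above the rim, jaw tips 52 mm below the pin.
- jaw_a (a joint): Swing of each jaw (both move together), rad: 0 clamped on the bin, -0.045 shut, 0.32 at the open stop. Lever tops at 0: 47 mm over all, 36 above the pin. At the stop: levers upright and parallel, 22 mm over all, 4 to 42 above the pin; tips 37 mm apart, 49 below the pin; a 19 mm card fits to 15 mm below the pin. Squeeze takes 4 to 9 N on the levers; more only presses the stop.
- rail: The card rail as a whole (see rail_top); origin on the ledge, 120 mm below rail_top, same axes.
- clip_bin: Open red plastic bin, 130 (x) x 150 (y) x 75 mm high, 5 mm walls, loose, 0.6 kg, a layer of black track clips up to 25 mm high inside. Origin: middle of its underside, z up.
- ammeter: Bystander: brown bakelite ammeter, 88 x 88 mm, 41 mm high, glass face up. Origin: middle of its underside.
- power_pack: Bystander: aluminium power pack, 120 (x) x 170 (y) x 79 mm high, toggle switch on its -x face. Origin: middle of its underside.
- lane_piece_a: Bystander: chrome lane-change track piece, 156 (x) x 175 (y) x 9 mm, lying flat. Origin: middle of its underside.
- lane_piece_b: Bystander: the second such track piece.
Mind the look-alikes: they are no part of the job. Several things look just like the heat_card: the one meant starts nearest to the robot's base.

How it is judged (in metres and radians):
On the way, in this order (a step that is already met when the one before it is completed fails the run):
1. the heat card hangs astride the rail, let go (z of card_top in the frame of rail_top between 0 and 0.007 m and y of card_top in the frame of rail_top between -0.03 and 0.03 m and x of card_top in the frame of rail_top between -0.008 and 0.008 m and angle between heat_card's own z axis and vertical below 0.2 rad and contact force between the fingers and heat_card below 0.1 N and contact force between heat_card and rail above 0.2 N), for 0.3 s.
2. the clip is squeezed open and lifted clear of the bin (value of joint jaw_a above 0.2 rad and contact force between the fingers and clip above 5 N and contact force between clip and clip_bin below 0.1 N and z of clip in the frame of clip_bin above 0.13 m), for 0.2 s.
At the end, for the whole second after the job is handed in: Card astride the rail, top within 7 mm of the bar, within 30 mm of its middle, lean under 0.2 rad, let go. Clip gripped, still, open 0.25 rad or more, upright and square to 0.2 rad, pin 10 to 42 mm above the card top, within 20 mm along and 9 mm across it, under 1 N on card and rail (z of card_top in the frame of rail_top between 0 and 0.007 m and y of card_top in the frame of rail_top between -0.03 and 0.03 m and x of card_top in the frame of rail_top between -0.008 and 0.008 m and angle between each of heat_card, clip's own z axis and vertical below 0.2 rad and contact force between the fingers and heat_card below 0.5 N and value of joint jaw_a above 0.25 rad and contact force between the fingers and clip above 5 N and x of clip in the frame of card_top between -0.009 and 0.009 m and y of clip in the frame of card_top between -0.02 and 0.02 m and z of clip in the frame of card_top between 0.01 and 0.042 m and angle between the x axis of clip and the x axis of heat_card, either way round below 0.2 rad and contact force between clip and heat_card below 1 N and contact force between clip and rail below 1 N and contact force between clip and clip_bin below 0.5 N and linear speed of clip below 0.02 m/s); the arm keeps its last pose, push and grip.
It fails at once if the ammeter is pushed more than 15 mm (distance of ammeter from where it was at the start of the episode above 0.015 m).
It fails at once if the power pack is pushed more than 15 mm (distance of power_pack from where it was at the start of the episode above 0.015 m).
It fails at once if the lane piece a is pushed more than 15 mm (distance of lane_piece_a from where it was at the start of the episode above 0.015 m).
It fails at once if the lane piece b is pushed more than 15 mm (distance of lane_piece_b from where it was at the start of the episode above 0.015 m).
It fails at once if the clip bin is pushed more than 30 mm (distance of clip_bin from where it was at the start of the episode above 0.03 m).
It also fails if it takes over 51 s, if anything falls off the work surface, if the arm or the gripper's body presses on something with over 40 N, if the wrist force passes 120 N, or if a joint passes its speed limit or range.

### The arm

A 6-joint arm with a two-finger parallel gripper is mounted at the origin on the work surface. World frame = base frame: x ahead of the robot, y to its left, z up, the work surface at z = 0. Lengths are in mm, angles in rad, forces in N, time in s.
With the tool pointing down it reaches from about 400 to 925 mm from the base axis. Payload 12.5 kg.
Tool frame: the origin (TCP) lies midway between the tips of the shut fingers; the grasp point (between the pads) lies 19 mm behind it; z points along the fingers, y is the line along which they close (so a half turn about z gives the same grasp; the last joint's range is limited). The gripper opens to 95 mm and grips with 3 to 60 N. Pads are 20 mm wide; open, the fingers measure 119 mm over their backs; the gripper's body (75 mm by 180 mm) begins 59 mm behind the grasp point.
Start: joints at [1.233, 0.491, 1.559, -0, 1.092, -0.106], TCP at [143.563, 608.306, 214.661] pointing down, gripper open.
Joint ranges: [-3.1, 3.1], [-0.84, 2.19], [0.05, 2.79], [-1.13, 4.28], [0.06, 2.93], [-2.69, 2.69]. Speed limits (rad/s): [2.22, 2.22, 2.79, 3.14, 3.14, 3.14].

### API

Orientations are given as [roll, pitch, yaw] about the fixed x, y, z axes, in that order (R = Rz(yaw) Ry(pitch) Rx(roll)).
In Python, from cell import state, read_camera, camera_info, env gives the robot as it stands.
- The arm moves only by the tool move_arm, never from a script. Its argument "commands" is a list of rows, each a list of 3 entries, a list of its own where there are three numbers: the shift along the world's x, y, z in cm, then the turn, a rotation vector about the world's x, y, z in degrees, then the opening, from 0 (shut) to 1 (fully open). A call has 1 to 10 rows; each row shifts and turns the commanded pose from where the row before left it; what a row does not reach is not made up. A row lasts 1/10 s, in which the tool goes at most 50 mm and 8.59 degrees, less where a joint would pass 70% of its speed; a pose out of reach is approached as far as the arm can. A call with a gripper value outside its range is refused whole. The fingers move at their own pace and stop on an object; the grip force is fixed at half the most. Time passes only in rows, so rows that do not move let the fingers close. It gives the time, the measured TCP pose, the force, the opening and the grip force at its end, in the units of the state.
- state(): the state, without advancing time (a new reading comes with each control period).
- read_camera(name): name is "scene" or "side" or "wrist"; returns the picture (384x512x3 uint8, blue, green, red); there is no depth.
- camera_info(name): a dict with "K" (3x3 intrinsics, pixels), "k1" (the pictures are not rectified: a ray, as slopes to the right and down, at radius r is drawn at 1 + k1 r^2 times it, then the intrinsics apply), "cam_to_world" (4x4, takes a point from camera to world coordinates). Camera axes: x right, y down, z forward; pixel columns grow to the right and rows downward; lengths in mm; the calibration is good to about 2 mm. A picture is of the moment at which its call begins: read the wrist's pose just before it. camera_info takes no time and is no camera call; for the wrist camera it gives the pose at the moment of the call.
- env.job_done(): hands the job in; it is judged then, once.
The state is a dict: "t": time; "joints": joint angles; "qvel": joint speeds; "tau": joint torques, N m; "eef_pos": TCP position; "tcp_rot": TCP orientation; "ft_force": force on the tool from outside, world axes, zero at the start; "moment": the same for the moment, N m; "opening": opening from 0.0 (shut) to 1.0 (fully open); "grip_force": force on a finger pad.
Only numpy, scipy, OpenCV 4.12 (cv2) and the standard library are available. Lean on these libraries where they do the work, as an engineer would, in place of code of your own. Each camera call takes 0.05 s, during which the arm holds its last target. There are 200 camera calls.

## Working session

There is one attempt and no reset: what is moved stays moved. The work goes in short steps, Python scripts to look and compute and a tool call to move; the robot and the scene stay as the last step left them, time stands still between calls to the robot, and variables do not carry over. Pictures are saved under pics/ and viewed, at most 13 in all, crops included, and the job is handed in when it is done.

Besides the shell and the picture viewer there is one more tool, called after "Call:" in YAML: its name, and indented under it one key for each argument. move_arm: Moves the arm, as the interface text tells. Its arguments: {"type":"object","properties":{"commands":{"type":"array"}},"required":["commands"]}

```bash
mkdir -p pics; ls; python3 - <<'E'
from cell import *
import cv2,numpy as np
s=state();print(s)
for n in("scene","side"):
    im=read_camera(n);cv2.imwrite(f"pics/{n}0.png",im);i=camera_info(n);print(n,i)
a=cv2.imread("pics/scene0.png");cv2.imwrite("pics/s0.png",cv2.resize(a,(800,600)))
a=cv2.imread("pics/side0.png");cv2.imwrite("pics/d0.png",cv2.resize(a,(800,600)))
E
```

```text
pics
{'t': 0.0, 'joints': array([ 1.23338944e+00,  4.91532270e-01,  1.55946801e+00,  1.56513678e-05,
        1.09170291e+00, -1.05578023e-01]), 'qvel': array([ 7.89790013e-04,  8.95627540e-05, -1.00869092e-03,  1.28784331e-03,
        7.11361897e-04, -9.94544944e-04]), 'tau': array([ 1.89637984e-03, -6.12669969e+01, -2.58182931e+01,  6.93268608e-02,
        4.83050756e-02, -1.10080869e-04]), 'eef_pos': array([143.4748735 , 608.04799298, 214.07231473]), 'tcp_rot': array([-3.14048976e+00, -1.30834470e-04,  2.90975650e+00]), 'ft_force': array([ 0.386822  ,  0.89961861, -0.38655515]), 'moment': array([ 0.00653146,  0.01386044, -0.02383372]), 'grip_force': 0.0, 'opening': 1.0003105559115335}
scene {'K': array([[399.88507382,   0.        , 260.99807201],
       [  0.        , 399.88507382, 194.67143451],
       [  0.        ,   0.        ,   1.        ]]), 'k1': -0.10214801778634174, 'cam_to_world': array([[ 1.87818551e-01,  7.71425333e-01, -6.07969693e-01,
         1.29990937e+03],
       [ 9.82083172e-01, -1.37796612e-01,  1.28548581e-01,
        -2.54031486e+02],
       [ 1.53894683e-02, -6.21220613e-01, -7.83484597e-01,
         1.03621782e+03],
       [ 0.00000000e+00,  0.00000000e+00,  0.00000000e+00,
         1.00000000e+00]])}
side {'K': array([[412.50388563,   0.        , 264.96601236],
       [  0.        , 412.50388563, 193.1481601 ],
       [  0.        ,   0.        ,   1.        ]]), 'k1': -0.12840808904587844, 'cam_to_world': array([[ 9.69158056e-01, -1.45638230e-01,  1.98801832e-01,
         3.80567036e+02],
       [-2.45945726e-01, -5.20527907e-01,  8.17656039e-01,
        -9.89174088e+02],
       [-1.56000771e-02, -8.41332398e-01, -5.40292915e-01,
         6.94355767e+02],
       [ 0.00000000e+00,  0.00000000e+00,  0.00000000e+00,
         1.00000000e+00]])}
```

View pics/s0.png

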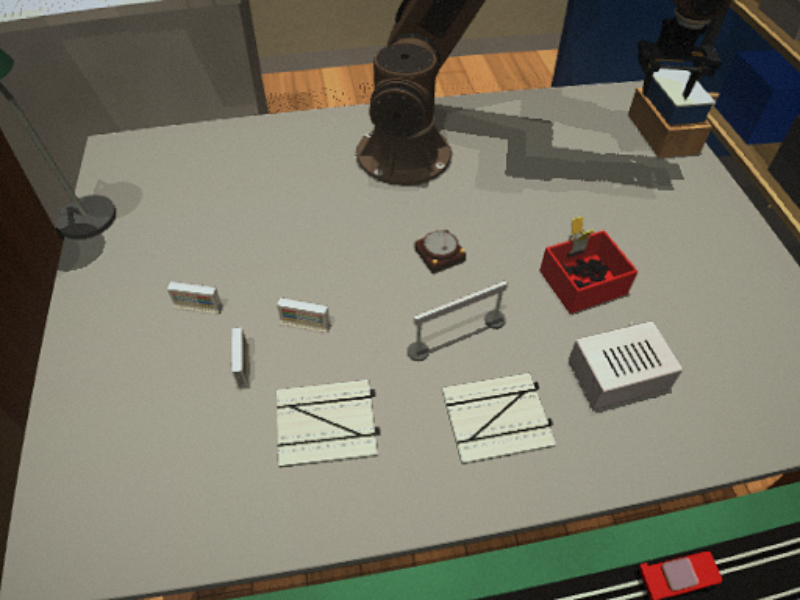

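View pics/d0.png

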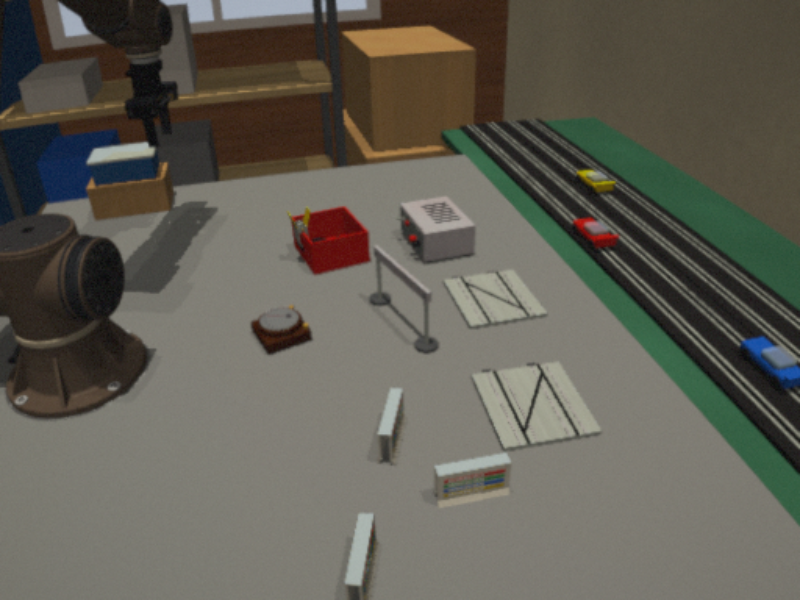

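Candidates for the heat card, in the 800x600 scene view: (193,297), (303,314) and (240,357). In the side view they are (360,560), (391,425) and (472,478). I'll measure their distances from the base, then the rail, bin and clip.

```bash
cat > h.py <<'E'
import cv2,numpy as np
from cell import *
def ray(n,uv,info=None):
    i=info or camera_info(n);K=i["K"]
    d=np.array([(uv[0]-K[0,2])/K[0,0],(uv[1]-K[1,2])/K[1,1]]);s=d.copy()
    for _ in range(20): s=d/(1+i["k1"]*(s@s))
    T=np.array(i["cam_to_world"]);return T[:3,3],T[:3,:3]@np.r_[s,1]
def onz(n,uv,z,info=None):
    o,d=ray(n,uv,info);return o+d*(z-o[2])/d[2]
def tri(*nuv):
    A=0;b=0;R=[ray(*x) for x in nuv]
    for o,d in R:
        d=d/np.linalg.norm(d);P=np.eye(3)-np.outer(d,d);A=A+P;b=b+P@o
    return np.linalg.solve(A,b)
def proj(n,p,info=None):
    i=info or camera_info(n);T=np.linalg.inv(np.array(i["cam_to_world"]));q=T[:3,:3]@np.array(p,float)+T[:3,3]
    s=q[:2]/q[2];s=s*(1+i["k1"]*(s@s));return i["K"][:2,:2]@s+i["K"][:2,2]
E
python3 - <<'E'
from h import *
np.set_printoptions(precision=1,suppress=True)
for n,f in(("scene","scene0"),("side","side0")):
    im=cv2.imread(f"pics/{f}.png");hsv=cv2.cvtColor(im,cv2.COLOR_BGR2HSV)
    m=cv2.inRange(hsv,(0,0,165),(179,60,255))
    k,l,st,c=cv2.connectedComponentsWithStats(m)
    for j in range(1,k):
        if 30<st[j,4]<900:
            r=cv2.minAreaRect(np.argwhere(l==j)[:,::-1].astype(np.float32))
            print(n,st[j],c[j],"z60",onz(n,c[j],60)[:2],np.hypot(*onz(n,c[j],60)[:2]),"z120",onz(n,c[j],120)[:2], r[1],r[2])
    y=cv2.inRange(hsv,(20,120,90),(35,255,255));k,l,st,c=cv2.connectedComponentsWithStats(y)
    for j in range(1,k):
        if st[j,4]>8: print(n,"yellow",st[j],c[j],"z110",onz(n,c[j],110)[:2])
a=cv2.imread("pics/scene0.png");A=cv2.resize(a[125:255,100:230],(390,390),interpolation=2);B=cv2.resize(a[125:255,255:415],(410,333),interpolation=2)
C=np.zeros((390,800,3),np.uint8);C[:,:390]=A;C[:333,390:]=B
cv2.imwrite("pics/c1.png",C)
E
```

```text
scene [  0   0  99  14 660] [34.  4.] z60 [ -985.3 -1067.6] 1452.7810706261735 z120 [ -844.8 -1017.6] (13.0, 98.0) 90.0
scene [418  44  39  23 473] [435.5  55.5] z60 [-115.2  844.6] 852.4050934043505 z120 [-28.2 777.1] (38.66362762451172, 19.943283081054688) 48.8140754699707
scene [107 180  34   8 154] [122.5 183.7] z60 [ 420.4 -522.5] 670.6135558581635 z120 [ 474.4 -506. ] (33.00764846801758, 5.14101505279541) 6.709836959838867
scene [177 186  33  15 220] [194.1 193.8] z60 [ 502.1 -298.8] 584.2432710778662 z120 [ 551.1 -296. ] (32.13877868652344, 13.071990966796875) 2.385944128036499
scene [148 205  10  33 208] [151.2 222.3] z60 [ 587.7 -433.7] 730.4488624238327 z120 [ 631.5 -422.7] (8.64352798461914, 32.34463119506836) 5.90614128112793
scene [179 205  30   8  46] [193.  208.7] z60 [ 559.6 -307.1] 638.2965299599964 z120 [ 605.1 -303.9] (29.809654235839844, 1.9611613750457764) 11.309932708740234
scene [270 206  11  10  38] [273.9 210.3] z60 [608.6 -66.7] 612.2186797652299 z120 [651.1 -78.2] (6.434016227722168, 10.767128944396973) 66.80140686035156
scene [273 207  33  16  80] [289.1 2
[... 3939 characters left out ...]
650879) 14.03624439239502
side [367 262  13  14  49] [373.6 269.7] z60 [ 768.9 -398.9] 866.2110601089973 z120 [ 732.2 -454.7] (15.652474403381348, 5.81377649307251) 63.43495178222656
side [279 290  48  14 285] [302.1 296.6] z60 [ 590.7 -431.4] 731.415558230091 z120 [ 570.8 -484.1] (6.142951011657715, 46.93214797973633) 79.3803482055664
side [221 329  18  45 423] [229.7 350.8] z60 [ 422.6 -523.9] 673.091765027077 z120 [ 418.6 -567.9] (9.460144996643066, 45.642127990722656) 10.619654655456543
side yellow [369 109  25  13 118] [380.8 115.4] z110 [1146.4  300.5]
side yellow [194 133   5  12  33] [195.7 138.5] z110 [455.3 285.6]
side yellow [310 309  12   4  24] [315.5 310.8] z110 [ 586.7 -515.2]
```

View pics/c1.png

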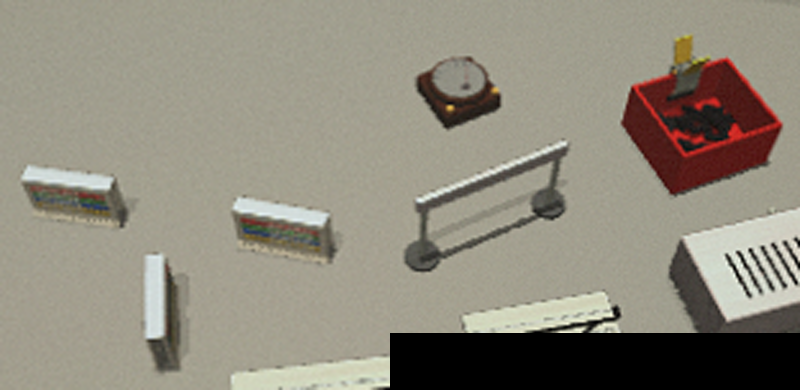

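The nearest is the middle card, crop (282,210), at about (503,-300) and r=585. The others are at r=671 and r=730, so the choice is clear and both views agree. The rail ends are at crop (418,203) and (566,146), and the clip's yellow levers at (684,50) and (697,65), on the bin wall. Next I need the angles.

```bash
python3 - <<'E'
from h import *
np.set_printoptions(precision=1,suppress=True)
S=cv2.imread("pics/scene0.png");D=cv2.imread("pics/side0.png")
# card top from side: long rect axis
def comp(im,lo,hi,box):
    h=cv2.cvtColor(im,cv2.COLOR_BGR2HSV);m=cv2.inRange(h,lo,hi);M=np.zeros_like(m);x0,y0,x1,y1=box;M[y0:y1,x0:x1]=m[y0:y1,x0:x1];return M
def endz(n,M,z):
    p=np.argwhere(M>0)[:,::-1].astype(float);w=np.array([onz(n,q,z)[:2] for q in p]).astype(np.float32)
    return cv2.minAreaRect(w)
m=comp(D,(0,0,165),(179,60,255),(240,248,258,279));print("card side",endz("side",m,60))
m=comp(S,(0,0,185),(179,60,255),(176,185,211,202));print("card scene",endz("scene",m,60))
cB=lambda x,y:((x-390)/2.5625+255,y/2.5615+125)
for nm,a,b in(("rail ends scene",cB(417,203),cB(567,146)),):
    print(nm,onz("scene",a,120),onz("scene",b,120))
print("rail side",onz("side",(240.6,161),120),onz("side",(275,189),120))
for q in((630,85),(727,61),(780,124),(678,156)):print("bin rim",onz("scene",cB(*q),75)[:2])
# red rim mask in both
m=comp(S,(0,120,130),(8,255,255),(330,130,420,215));print(cv2.countNonZero(m))
y=cv2.inRange(cv2.cvtColor(S,cv2.COLOR_BGR2HSV),(20,90,90),(35,255,255))[130:170,350:400]
print("yel",np.argwhere(y)[:,::-1].min(0)+[350,130],np.argwhere(y)[:,::-1].max(0)+[350,130])
out=np.zeros((480,800,3),np.uint8)
out[:,:400]=cv2.resize(D[125:185,180:230],(400,480),interpolation=2);out[:,400:]=cv2.resize(S[130:190,350:400],(400,480),interpolation=2)
cv2.imwrite("pics/c2.png",out)
E
```

```text
card side ((508.4039306640625, -301.1871337890625), (96.27960968017578, 16.001955032348633), 67.45842742919922)
card scene ((506.5970153808594, -302.5408020019531), (99.54708099365234, 18.8944034576416), 67.19122314453125)
rail ends scene [625.7 -97.5 120. ] [574.5  92.9 120. ]
rail side [565.9  69.1 120. ] [ 622.1 -107.6  120. ]
bin rim [452.6 221.5]
bin rim [432.1 366.9]
bin rim [550.9 392.1]
bin rim [578.4 241.7]
272
yel [366 139] [379 150]
```

View pics/c2.png

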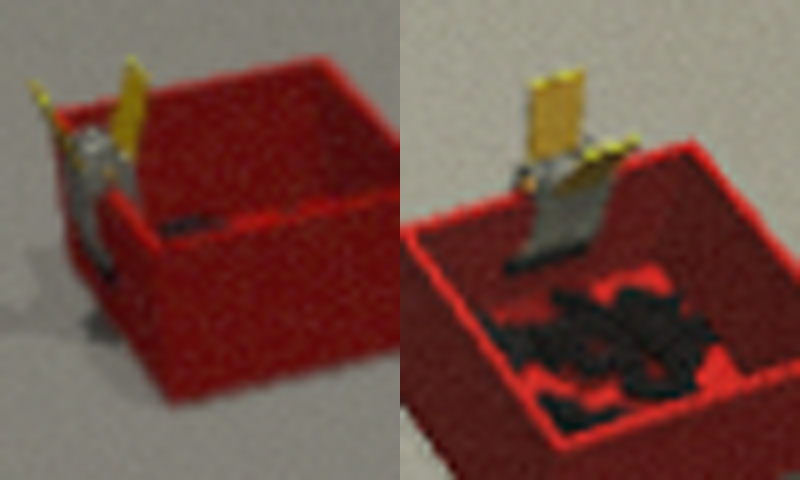

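The card is at (507.5,-302), with its fold along +67° and its x axis at -22.7°. The rail centre is about (600,-2) with its y axis at about 105.5°. The bin yaw is about 10°, and the clip is near (443,292). Going to the card by an arc around the base, turning -99.4° in all.

Call:
move_arm:
  commands:
    - [[3.5,-2.2,0],[0,0,-4],1]
    - [[3.5,-2.2,0],[0,0,-4],1]
    - [[3.5,-2.2,0],[0,0,-4],1]
    - [[3.5,-2.2,0],[0,0,-4],1]
    - [[3.5,-2.2,0],[0,0,-4],1]
    - [[3.5,-2.2,0],[0,0,-4],1]
    - [[3.5,-2.3,0],[0,0,-4],1]
    - [[3.2,-2.3,0],[0,0,-4],1]
    - [[2,-4,0],[0,0,-4],1]
    - [[2,-4,0],[0,0,-4],1]

```text
t: 1.1
eef_pos: [461.3, 348.8, 214.1]
tcp_rot: [-3.141, -0.0, 2.209]
ft_force: [1.0, 0.3, -0.5]
opening: 0.999
grip_force: 0.0
```

Call:
move_arm:
  commands:
    - [[2,-4,0],[0,0,-4],1]
    - [[2,-4,0],[0,0,-4],1]
    - [[2,-4,0],[0,0,-4],1]
    - [[2,-4,0],[0,0,-4],1]
    - [[2,-4,0],[0,0,-4],1]
    - [[0.5,-4.2,0],[0,0,-4],1]
    - [[0.5,-4.2,0],[0,0,-4],1]
    - [[0.5,-4.2,0],[0,0,-4],1]
    - [[0.5,-4.2,0],[0,0,-4],1]
    - [[0.5,-4.2,0],[0,0,-4],1]

```text
t: 2.1
eef_pos: [585.4, -61.4, 214.4]
tcp_rot: [-3.141, -0.0, 1.511]
ft_force: [0.2, 0.2, 0.1]
opening: 1.001
grip_force: 0.0
```

Call:
move_arm:
  commands:
    - [[0.5,-4.2,0],[0,0,-4],1]
    - [[-1.7,-4,0],[0,0,-4],1]
    - [[-1.7,-4,0],[0,0,-4],1]
    - [[-1.7,-4,0],[0,0,-4],1]
    - [[-1.7,-4,0],[0,0,-3.4],1]
    - [[-1.5,-4,-1],[0,0,0],1]
    - [[0,0,0],[0,0,0],1]

```text
t: 2.8
eef_pos: [505.5, -305.4, 203.3]
tcp_rot: [-3.14, 0.0, 1.171]
ft_force: [0.4, 0.4, -0.4]
opening: 1.002
grip_force: 0.0
```

```bash
python3 - <<'E'
from h import *
np.set_printoptions(precision=2,suppress=True)
s=state();print(s["t"],s["eef_pos"],s["tcp_rot"],s["joints"],s["ft_force"])
i=camera_info("wrist");im=read_camera("wrist");cv2.imwrite("pics/w1.png",im);np.save("w1.npy",i,allow_pickle=True);print(i)
E
```

```text
2.8 [ 505.46 -305.45  203.32] [-3.14  0.    1.17] [-0.66  0.45  1.66 -0.    1.03 -0.25] [ 0.39  0.36 -0.45]
{'K': array([[278.59,   0.  , 253.59],
       [  0.  , 278.59, 193.95],
       [  0.  ,   0.  ,   1.  ]]), 'k1': 0.021550534949492193, 'cam_to_world': array([[   0.92,   -0.38,   -0.1 ,  531.73],
       [  -0.39,   -0.89,   -0.22, -242.03],
       [  -0.  ,    0.24,   -0.97,  374.95],
       [   0.  ,    0.  ,    0.  ,    1.  ]])}
```

View pics/w1.png

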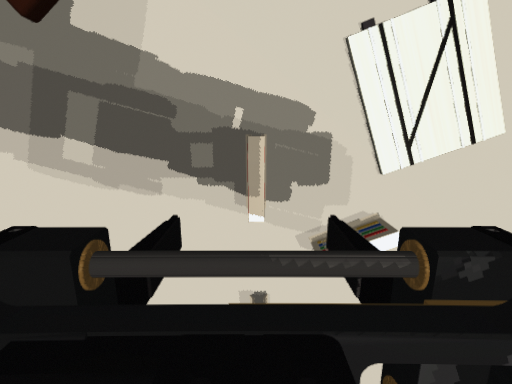

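The wrist view shows the card's top edge as a strip from (257,135) to about (257,214), columns 247 to 266, almost upright between the open fingers.

```bash
python3 - <<'E'
from h import *
np.set_printoptions(precision=1,suppress=True)
i=np.load("w1.npy",allow_pickle=True).item()
for p in((247,135),(266,135),(247,214),(247,222),(266,214),(266,222)):print(p,onz("w",p,60,i)[:2])
a=onz("w",(256.5,135),60,i);b=onz("w",(256.5,221),60,i);print(b-a,np.linalg.norm(b-a),np.degrees(np.arctan2(*(a-b)[1::-1])))
im=cv2.imread("pics/w1.png").astype(int).sum(2)
print(im[130:142,256],im[205:228,256]);print(im[175,240:275],im[150,240:275],im[205,240:275])
E
```

```text
(247, 135) [ 519.9 -250.2]
(266, 135) [ 539.3 -258.4]
(247, 214) [ 483.7 -334.5]
(247, 222) [ 479.8 -343.8]
(266, 214) [ 504.5 -343.3]
(266, 222) [ 500.7 -352.6]
[-38.9 -92.7   0. ] 100.54992940600576 67.2579642905273
[302 297 278 241 227 221 348 413 412 409 410 411] [539 540 541 538 540 539 536 538 535 533 688 734 734 734 733 734 696 611
 593 593 594 595 593]
[227 225 226 224 229 225 276 249 372 406 409 406 407 406 409 410 407 406
 406 406 508 546 550 563 441 377 327 306 304 300 303 303 303 302 299] [226 226 225 228 226 240 276 231 383 409 410 412 406 410 414 411 411 412
 412 412 546 556 557 558 436 378 342 306 302 304 303 304 303 302 301] [517 478 512 515 498 475 463 460 339 522 538 536 540 539 538 537 539 540
 543 541 542 541 544 550 453 514 545 549 549 567 549 549 549 549 549]
```

Call:
move_arm:
  commands:
    - [[0.35,0.45,-3],[0,0,0.3],1]
    - [[0,0,-4.5],[0,0,0],1]
    - [[0,0,-4.5],[0,0,0],1]
    - [[0,0,-3.5],[0,0,0],1]
    - [[0,0,-2.2],[0,0,0],1]
    - [[0,0,0],[0,0,0],0]
    - [[0,0,0],[0,0,0],0]
    - [[0,0,0],[0,0,0],0]
    - [[0,0,0],[0,0,0],0]
    - [[0,0,0],[0,0,0],0]

```text
t: 3.85
eef_pos: [511.5, -297.4, 28.8]
tcp_rot: [3.14, 0.0, 1.18]
ft_force: [0.3, 0.9, 0.2]
opening: 0.639
grip_force: 0.0
```

Call:
move_arm:
  commands:
    - [[0,0,0],[0,0,0],0]
    - [[0,0,0],[0,0,0],0]
    - [[0,0,0],[0,0,0],0]
    - [[0,0,0],[0,0,0],0]
    - [[0,0,0],[0,0,0],0]
    - [[0,0,0],[0,0,0],0]
    - [[0,0,0],[0,0,0],0]

```text
t: 4.55
eef_pos: [511.1, -297.2, 27.6]
tcp_rot: [3.142, -0.0, 1.18]
ft_force: [-0.0, 0.2, -0.5]
opening: 0.196
grip_force: 30.0
```

Call:
move_arm:
  commands:
    - [[0,0,4.5],[0,0,0],0]
    - [[0,0,4.7],[0,0,0],0]
    - [[0,0,4.7],[0,0,0],0]
    - [[1,2,4.7],[0,0,5],0]
    - [[2,3.7,0],[0,0,7],0]
    - [[2,3.7,0],[0,0,7],0]
    - [[2,3.7,0],[0,0,7],0]
    - [[2,3.7,0],[0,0,7],0]
    - [[2,3.7,0],[0,0,4.7],0]
    - [[0,0,0],[0,0,0],0]

```text
t: 5.55
eef_pos: [622.1, -88.9, 211.5]
tcp_rot: [3.141, -0.001, 1.845]
ft_force: [-0.2, -0.9, -0.9]
opening: 0.2
grip_force: 30.0
```

```bash
python3 - <<'E'
from h import *
np.set_printoptions(precision=2,suppress=True)
i=camera_info("wrist");im=read_camera("wrist");s=state();print(s["t"],s["eef_pos"],s["tcp_rot"],s["opening"],s["ft_force"])
cv2.imwrite("pics/w2.png",im);np.save("w2.npy",i,allow_pickle=True)
E
```

```text
5.6 [621.18 -90.78 211.39] [-3.14 -0.    1.84] 0.19917979359529164 [ 0.06 -0.82 -1.15]
```

View pics/w2.png

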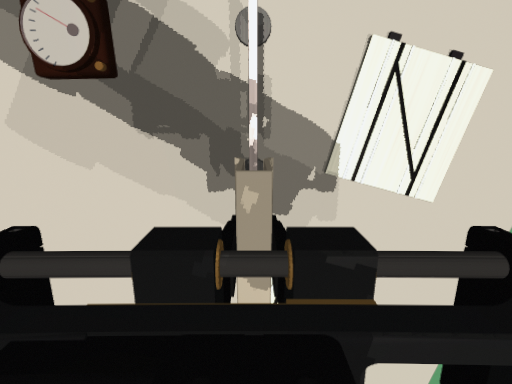

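The bar is the bright strip at columns 249 to 258, from row 0 to row 158. Its +y foot is at (253,26), and the held card's end is at rows 158 to 170, lined up with the bar.

```bash
python3 - <<'E'
from h import *
np.set_printoptions(precision=1,suppress=True)
i=np.load("w2.npy",allow_pickle=True).item();im=cv2.imread("pics/w2.png");g=im.astype(int).sum(2)
for r in(3,60,75,90,105,120,140,150):print(r,g[r,243:264])
for p in((253.5,3),(253.5,60),(253.5,150)):print(onz("w",p,120,i))
print("foot",onz("w",(253,26),2,i),"edges",onz("w",(235.5,26),2,i),onz("w",(271,26),2,i),onz("w",(253,7),2,i),onz("w",(253,47),2,i))
for p in((235,170),(272,170),(235,158),(272,158),(248,170),(260,170)):print("card",p,onz("w",p,243.8,i))
E
```

```text
3 [591 594 594 593 591 687 731 734 734 735 736 736 736 732 544 579 591 592
 592 593 592]
60 [595 593 594 594 594 449 728 734 734 735 735 736 736 735 450 310 302 304
 304 300 523]
75 [592 595 592 593 594 481 727 734 734 735 735 735 737 735 431 240 227 226
 227 227 228]
90 [273 275 275 274 273 240 504 537 539 537 535 547 566 561 313 229 224 227
 228 226 455]
105 [351 352 351 354 283 226 383 417 418 414 407 416 427 431 266 227 228 227
 229 227 225]
120 [275 272 276 275 275 238 381 688 728 733 733 734 736 736 407 237 226 227
 226 361 501]
140 [301 305 302 302 416 403 637 697 693 685 684 460 511 567 335 302 303 304
 302 305 300]
150 [305 302 302 303 301 302 316 349 339 333 322 369 479 499 314 302 302 300
 302 305 302]
[577.   69.9 120. ]
[588.6  28.8 120. ]
[609.5 -45.4 120. ]
foot [571.3  88.    2. ] edges [550.8  82.2   2. ] [592.4  93.9   2. ] [565.8 107.3   2. ] [577.5  65.8   2. ]
card (235, 170) [600.2 -46.9 243.8]
card (272, 170) [618.2 -41.8 243.8]
card (235, 158) [598.7 -41.  243.8]
card (272, 158) [616.4 -36.  243.8]
card (248, 170) [606.5 -45.1 243.8]
card (260, 170) [612.4 -43.5 243.8]
```

Call:
move_arm:
  commands:
    - [[-0.65,2.4,0],[0,0,0.2],0]
    - [[-0.65,2.4,0],[0,0,0],0]
    - [[-0.65,2.4,0],[0,0,0],0]
    - [[-0.65,2.2,0],[0,0,0],0]
    - [[0,0,-2.2],[0,0,0],0]
    - [[0,0,-2.2],[0,0,0],0]
    - [[0,0,0],[0,0,0],0]
    - [[0,0,0],[0,0,0],0]
    - [[0,0,0],[0,0,0],0]

```text
t: 6.5
eef_pos: [595.1, 0.4, 168.9]
tcp_rot: [3.14, 0.001, 1.841]
ft_force: [0.5, 0.8, -0.8]
opening: 0.197
grip_force: 30.0
```

```bash
python3 - <<'E'
from h import *
np.set_printoptions(precision=1,suppress=True)
for n in("wrist","scene","side"):
    s=state();print(s["t"],s["eef_pos"],s["tcp_rot"]) 
    i=camera_info(n);im=read_camera(n)
    if n=="wrist":
        wi=i;w=im;np.save("w3.npy",i,allow_pickle=True);cv2.imwrite("pics/w3.png",im);
    elif n=="scene": sc=im;cv2.imwrite("pics/scene1.png",im)
    else: sd=im;cv2.imwrite("pics/side1.png",im)
o=np.zeros((600,800,3),np.uint8)
o[:300,:400]=cv2.resize(w,(400,300));o[:300,400:]=cv2.resize(sc[130:250,240:400],(400,300),interpolation=2);o[300:,:400]=cv2.resize(sd[90:240,190:390],(400,300),interpolation=2)
o[300:,400:]=cv2.resize(w[60:210,150:350],(400,300),interpolation=2)
cv2.imwrite("pics/m3.png",o)
E
```

```text
6.5 [595.1   0.4 168.9] [3.1 0.  1.8]
6.55 [595.1   0.5 168.9] [3.1 0.  1.8]
6.6 [595.1   0.6 168.8] [3.1 0.  1.8]
```

View pics/m3.png

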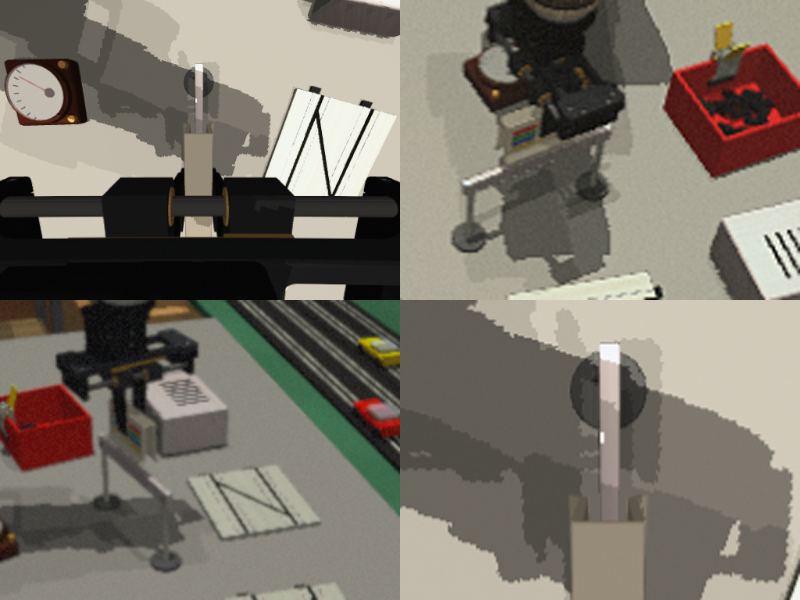

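The rail bar is centred at crop column 609 and the card at 608, so they line up, with the card's bottom still above the bar. The bar's far end is at row 81.5 and the card's end at row 171. Checking the lengthwise offset.

```bash
python3 - <<'E'
from h import *
i=np.load("w3.npy",allow_pickle=True).item()
u=np.array([-.273,.962]);n=np.array([.962,.273])
a=onz("w",(254.7,81.5),120,i)[:2];c=onz("w",(254,171),201.3,i)[:2]
print(a,c,"rail centre u",u@a-100,"card centre u",u@c-50,"n rail/card",n@a,n@c)
E
```

```text
[569.18344201  96.05159444] [582.71274065  44.59563039] rail centre u -162.98544581867043 card centre u -166.17958176586234 n rail/card 573.7765564969797 572.7442636013425
```

Call:
move_arm:
  commands:
    - [[0,0.33,0],[0,0,0],0]
    - [[0,0,-2],[0,0,0],0]
    - [[0,0,-2],[0,0,0],0]
    - [[0,0,-2],[0,0,0],0]
    - [[0,0,-1],[0,0,0],0]
    - [[0,0,-0.6],[0,0,0],0]
    - [[0,0,0],[0,0,0],0]
    - [[0,0,0],[0,0,0],0]

```text
t: 7.45
eef_pos: [595.0, 4.3, 92.5]
tcp_rot: [3.141, 0.0, 1.842]
ft_force: [-0.7, 0.1, -0.9]
opening: 0.199
grip_force: 30.0
```

Call:
move_arm:
  commands:
    - [[0,0,-0.1],[0,0,0],0]
    - [[0,0,0],[0,0,0],0]
    - [[0,0,0],[0,0,0],0.3]
    - [[0,0,0],[0,0,0],0.4]
    - [[0,0,0],[0,0,0],0.6]
    - [[0,0,0],[0,0,0],0.6]
    - [[0,0,0],[0,0,0],0.6]
    - [[0,0,0],[0,0,0],0.6]

```text
t: 8.25
eef_pos: [594.7, 4.3, 90.8]
tcp_rot: [3.141, -0.0, 1.842]
ft_force: [0.6, -0.1, -0.3]
opening: 0.59
grip_force: 0.0
```

Call:
move_arm:
  commands:
    - [[0,0,2],[0,0,0],0.7]
    - [[0,0,4],[0,0,0],0.8]
    - [[0,0,4.5],[0,0,0],1]
    - [[0,0,3],[0,0,0],1]
    - [[0,0,0],[0,0,0],1]

```text
t: 8.75
eef_pos: [596.1, 4.2, 230.2]
tcp_rot: [3.135, 0.003, 1.842]
ft_force: [-0.3, 0.3, -0.5]
opening: 0.957
grip_force: 0.0
```

```bash
python3 - <<'E'
from h import *
np.set_printoptions(precision=1,suppress=True)
s=state();print(s["t"],s["eef_pos"],s["tcp_rot"],s["opening"])
i=camera_info("wrist");w=read_camera("wrist");np.save("w4.npy",i,allow_pickle=True);cv2.imwrite("pics/w4.png",w)
sc=read_camera("scene");sd=read_camera("side")
o=np.zeros((600,800,3),np.uint8)
o[:300,:400]=cv2.resize(w,(400,300));o[:300,400:]=cv2.resize(sc[130:250,240:400],(400,300),interpolation=2);o[300:,:400]=cv2.resize(sd[90:240,190:390],(400,300),interpolation=2)
o[300:,400:]=cv2.resize(w[60:210,150:350],(400,300),interpolation=2)
cv2.imwrite("pics/m4.png",o)
E
```

```text
8.75 [596.1   4.2 230.2] [3.1 0.  1.8] 0.9571169486154362
```

View pics/m4.png

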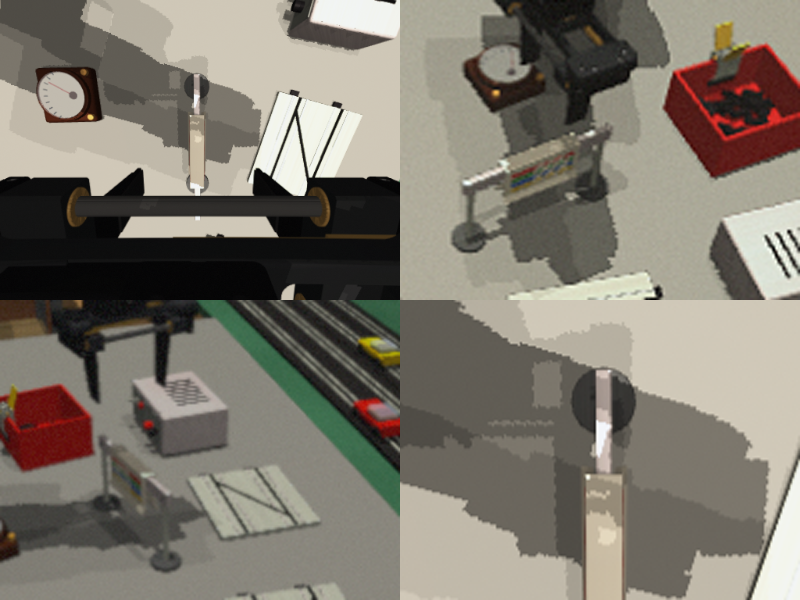

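The card hangs astride the rail, upright: its top edge is in wrist crop columns 583 to 626, centred on the bar. Over to the clip, stopping short of it to look.

Call:
move_arm:
  commands:
    - [[-2.4,3.8,0],[0,0,-1],1]
    - [[-2.4,3.8,0],[0,0,-1],1]
    - [[-2.4,3.8,0],[0,0,-1],1]
    - [[-2.4,3.8,0],[0,0,-1],1]
    - [[-2.4,3.8,0],[0,0,-1],1]
    - [[-2.4,3.8,0],[0,0,-1],1]
    - [[0,0,0],[0,0,0],1]
    - [[0,0,0],[0,0,0],1]
    - [[0,0,0],[0,0,0],1]

```text
t: 9.8
eef_pos: [450.9, 231.7, 225.0]
tcp_rot: [-3.14, 0.0, 1.737]
ft_force: [0.9, 0.0, 0.6]
opening: 1.003
grip_force: 0.0
```

```bash
python3 - <<'E'
from h import *
np.set_printoptions(precision=1,suppress=True)
i4=np.load("w4.npy",allow_pickle=True).item()
im=cv2.imread("pics/w4.png");g=im.astype(int).sum(2)
a=onz("w",(252,147),123,i4)[:2];b=onz("w",(252,241),123,i4)[:2];print("card far/near",a,b,np.linalg.norm(a-b),"c",a-50*np.array([-.273,.962]))
print(g[140:152,252],g[228:252,248],g[180,236:268])
s=state();print(s["t"],s["eef_pos"],s["tcp_rot"],s["opening"])
i=camera_info("wrist");w=read_camera("wrist");np.save("w5.npy",i,allow_pickle=True);cv2.imwrite("pics/w5.png",w)
cv2.imwrite("pics/w5b.png",cv2.resize(w,(800,600)))
E
```

```text
card far/near [582.6  48.7] [609.3 -47.9] 100.23968471757955 c [596.2   0.6]
[574 575 574 572 569 503 411 453 499 499 452 412] [549 548 549 548 550 549 603 705 733 733 733 733 709 545 350 347 347 346
 343 448 562 592 425  78] [225 225 226 230 231 273 223 510 548 550 551 552 553 627 634 634 634 633
 635 637 637 565 558 561 557 365 355 316 302 302 303 301]
9.8 [450.9 231.7 225. ] [-3.1  0.   1.7] 1.0029970673108497
```

View pics/w5b.png

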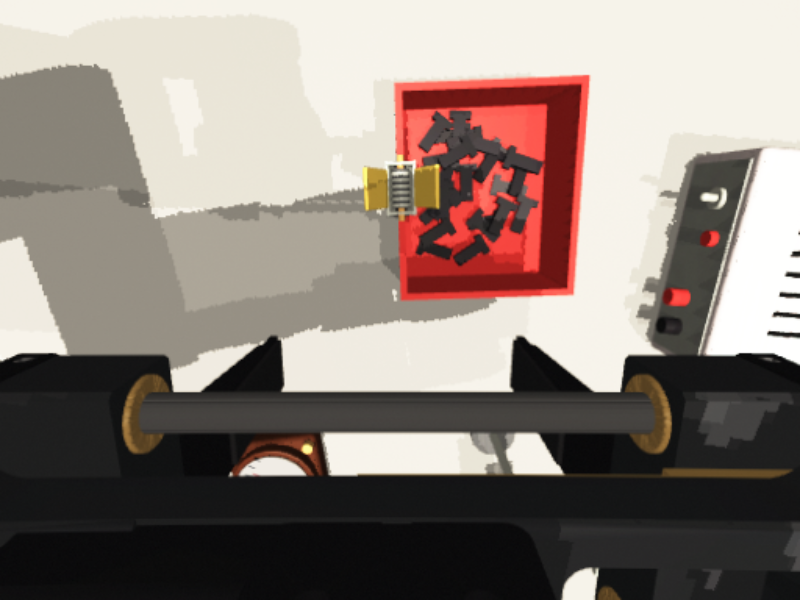

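The clip's coil is at (401,189), with lever tops at (366,188) and (439,188). The bin rim corners are (396,84), (404,300), (574,294) and (588,76), all in 800x600 pixels.

```bash
python3 - <<'E'
from h import *
np.set_printoptions(precision=1,suppress=True)
i=np.load("w5.npy",allow_pickle=True).item();f=lambda x,y,z:onz("w",(x/1.5625,y/1.5625),z,i)[:2]
c=[f(396,84,75),f(404,300,75),f(574,294,75),f(588,76,75)]
print(np.array(c));ang=lambda v:np.degrees(np.arctan2(v[1],v[0]))
print("sides",[np.linalg.norm(c[k]-c[k-1]) for k in range(4)],"yaw",ang(c[0]-c[1])-90,ang(c[3]-c[2])-90,ang(c[2]-c[1]),ang(c[3]-c[0]))
l,r=f(366,188,117),f(439,188,117);print("levers",l,r,np.linalg.norm(r-l),(l+r)/2,ang(r-l))
print("coil",f(401,189,84),"pin ends",f(400,158,81),f(401,219,81),ang(f(400,158,81)-f(401,219,81))-90)
E
```

```text
[[427.  369.6]
 [457.8 223. ]
 [583.5 248.9]
 [552.7 395.1]]
sides [np.float64(128.2013539966789), np.float64(149.7695413946559), np.float64(128.38867591837618), np.float64(149.34212832056585)] yaw 11.858583133947391 11.931369445618657 11.633493330134625 11.442087942409836
levers [420.  299.6] [464.6 307.1] 45.272176561547234 [442.3 303.4] 9.527978635338496
coil [441.7 303. ] pin ends [437.6 323.2] [445.2 282.7] 10.655164273720814
```

Call:
move_arm:
  commands:
    - [[-0.2,1.8,0],[0,0,1],1]
    - [[-0.2,1.8,0],[0,0,1],1]
    - [[-0.2,1.8,0],[0,0,0],1]
    - [[-0.2,1.76,0],[0,0,0],1]
    - [[0,0,-3],[0,0,0],1]
    - [[0,0,-3],[0,0,0],1]
    - [[0,0,-3],[0,0,0],1]
    - [[0,0,-2.3],[0,0,0],1]
    - [[0,0,0],[0,0,0],1]
    - [[0,0,0],[0,0,0],1]

```text
t: 10.85
eef_pos: [443.3, 303.3, 113.0]
tcp_rot: [-3.141, 0.0, 1.771]
ft_force: [-0.3, 1.1, 0.2]
opening: 1.0
grip_force: 0.0
```

Call:
move_arm:
  commands:
    - [[0,0,-1.6],[0,0,0],1]
    - [[0,0,-1.0],[0,0,0],1]
    - [[0,0,0],[0,0,0],0.6]
    - [[0,0,0],[0,0,0],0.5]
    - [[0,0,0],[0,0,0],0.45]
    - [[0,0,0],[0,0,0],0.4]
    - [[0,0,0],[0,0,0],0.35]
    - [[0,0,0],[0,0,0],0.3]
    - [[0,0,0],[0,0,0],0.25]
    - [[0,0,0],[0,0,0],0]

```text
t: 11.85
eef_pos: [443.6, 304.4, 87.8]
tcp_rot: [3.139, -0.001, 1.772]
ft_force: [1.0, -0.0, 14.1]
opening: 0.387
grip_force: 9.0
```

Call:
move_arm:
  commands:
    - [[0,0,0],[0,0,0],0]
    - [[0,0,0],[0,0,0],0]
    - [[0,0,0],[0,0,0],0]
    - [[0,0,0],[0,0,0],0]

```text
t: 12.25
eef_pos: [442.8, 304.2, 88.2]
tcp_rot: [3.14, -0.001, 1.772]
ft_force: [-3.0, -1.3, 16.8]
opening: 0.227
grip_force: 30.0
```

Call:
move_arm:
  commands:
    - [[0,0,0.5],[0,0,0],0]
    - [[0,0,1],[0,0,0],0]
    - [[0,0,2],[0,0,0],0]
    - [[0,0,3],[0,0,0],0]
    - [[0,0,3],[0,0,0],0]
    - [[0,0,2.5],[0,0,0],0]
    - [[0,0,0],[0,0,0],0]
    - [[0,0,0],[0,0,0],0]
    - [[0,0,0],[0,0,0],0]
    - [[0,0,0],[0,0,0],0]

```text
t: 13.25
eef_pos: [442.3, 303.7, 205.7]
tcp_rot: [-3.14, 0.001, 1.772]
ft_force: [-0.2, -0.6, -1.7]
opening: 0.228
grip_force: 30.0
```

```bash
python3 - <<'E'
from h import *
s=state();print(s["t"],s["eef_pos"],s["tcp_rot"],s["opening"],s["ft_force"])
sc=read_camera("scene");sd=read_camera("side");w=read_camera("wrist")
cv2.imwrite("pics/scene6.png",sc);cv2.imwrite("pics/side6.png",sd)
p=[443,304,195]
o=np.zeros((600,800,3),np.uint8)
for n,im,k in(("scene",sc,0),("side",sd,1)):
    x,y=proj(n,p).astype(int);print(n,x,y);x0,y0=max(x-40,0),max(y-30,0);print(x0,y0);o[:300,k*400:k*400+400]=cv2.resize(im[y0:y0+60,x0:x0+80],(400,300),interpolation=2)
o[300:,:400]=cv2.resize(w,(400,300))
cv2.imwrite("pics/m6.png",o)
E
```

```text
13.25 [442.28723263 303.70810195 205.70357817] [-3.13970585e+00  5.59976706e-04  1.77182118e+00] 0.22762743782504033 [-0.15201116 -0.55365168 -1.72425091]
scene 379 126
339 96
side 188 113
148 83
```

View pics/m6.png

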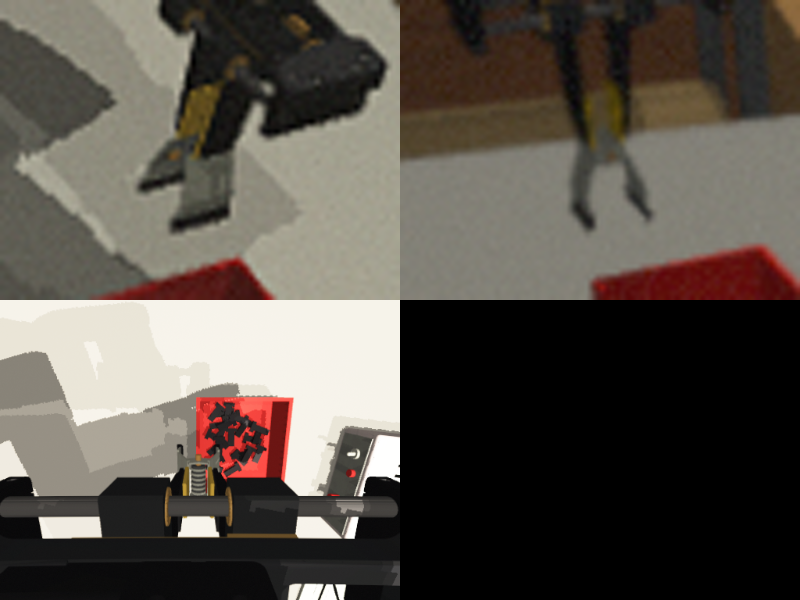

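The clip is held wide open and clear of the bin. The jaw tips are at scene crop (201,222) and (160,187), and side crop (587,222) and (648,215). I'll triangulate the clip's height in the grip.

```bash
python3 - <<'E'
from h import *
np.set_printoptions(precision=1,suppress=True)
S=lambda x,y:("scene",(339+x/5,96+y/5));D=lambda x,y:("side",(148+(x-400)/5,83+y/5))
a=tri(S(201,222),D(645,213));b=tri(S(160,187),D(587,224));print(a,b,a-b,np.linalg.norm(a-b),(a+b)/2)
# expected appearance for pin=tcp-?; orange pin end (scene ~ (177,155)), coil in side (603,150)
print("pin?",tri(S(178,155),D(603,152)))
E
```

```text
[463.7 306.7 149.9] [425.5 293.6 150.4] [38.3 13.1 -0.5] 40.43961772803042 [444.6 300.2 150.1]
pin? [442.8 288.6 198.5]
```

Call:
move_arm:
  commands:
    - [[1.5,-3,0.5],[0,0,0.5],0]
    - [[1.5,-3,0],[0,0,0.5],0]
    - [[1.5,-3,0],[0,0,0.5],0]
    - [[1.5,-3,0],[0,0,0.5],0]
    - [[1.5,-3,0],[0,0,0.5],0]
    - [[1.5,-3,0],[0,0,0.5],0]
    - [[1.5,-3,0],[0,0,0.5],0]
    - [[1.5,-3,0],[0,0,0.5],0]
    - [[1.7,-3,0],[0,0,0.3],0]
    - [[1.7,-3.2,0],[0,0,0],0]

```text
t: 14.4
eef_pos: [597.1, 0.7, 211.5]
tcp_rot: [-3.141, -0.0, 1.847]
ft_force: [0.0, -0.2, -0.8]
opening: 0.225
grip_force: 30.0
```

Call:
move_arm:
  commands:
    - [[0,0,0],[0,0,0],0]
    - [[0,0,0],[0,0,0],0]
    - [[0,0,0],[0,0,0],0]

```text
t: 14.7
eef_pos: [596.2, 2.7, 211.6]
tcp_rot: [-3.141, -0.0, 1.847]
ft_force: [0.2, -0.2, -0.8]
opening: 0.228
grip_force: 30.0
```

```bash
python3 - <<'E'
from h import *
s=state();print(s["t"],s["eef_pos"],s["tcp_rot"],s["opening"],s["ft_force"])
sc=read_camera("scene");sd=read_camera("side");np.save("w7.npy",camera_info("wrist"),allow_pickle=True);w=read_camera("wrist");cv2.imwrite("pics/w7.png",w)
o=np.zeros((600,800,3),np.uint8)
for n,im,k in(("scene",sc,0),("side",sd,1)):
    x,y=proj(n,[596,0,150]).astype(int);x0,y0=x-40,y-30;print(n,x0,y0);o[:300,k*400:k*400+400]=cv2.resize(im[y0:y0+60,x0:x0+80],(400,300),interpolation=2)
o[300:,:400]=cv2.resize(w,(400,300));o[300:,400:]=cv2.resize(w[90:240,150:350],(400,300),interpolation=2)
cv2.imwrite("pics/m7.png",o)
E
```

```text
14.7 [596.15357824   2.67520253 211.55843532] [-3.14101325e+00 -4.58539416e-04  1.84730390e+00] 0.22750554913418428 [ 0.19257218 -0.22999941 -0.77818144]
scene 256 155
side 215 131
```

View pics/m7.png

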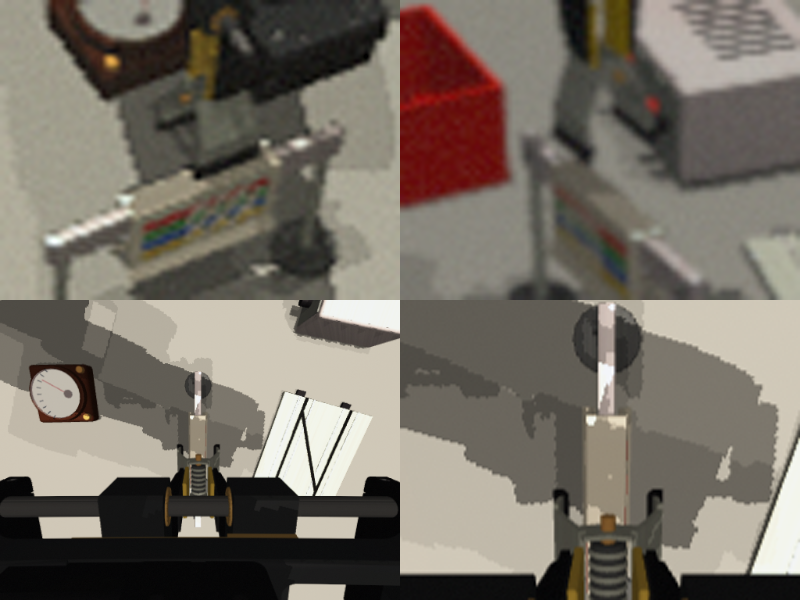

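The card (columns 586 to 629) sits midway between the jaw tips (557 and 662). The pin is at column 608, so the clip is centred and square. Lowering 55 mm.

Call:
move_arm:
  commands:
    - [[-0.05,-0.1,-1],[0,0,0],0]
    - [[0,0,-1],[0,0,0],0]
    - [[0,0,-1],[0,0,0],0]
    - [[0,0,-1],[0,0,0],0]
    - [[0,0,-0.8],[0,0,0],0]
    - [[0,0,-0.7],[0,0,0],0]
    - [[0,0,0],[0,0,0],0]
    - [[0,0,0],[0,0,0],0]
    - [[0,0,0],[0,0,0],0]
    - [[0,0,0],[0,0,0],0]

```text
t: 15.85
eef_pos: [596.3, 0.9, 157.2]
tcp_rot: [3.141, 0.0, 1.847]
ft_force: [-0.2, -0.2, -0.6]
opening: 0.223
grip_force: 30.0
```

```bash
python3 - <<'E'
from h import *
s=state();print(s["t"],s["eef_pos"],s["tcp_rot"],s["opening"],s["ft_force"],s["qvel"].round(3))
sc=read_camera("scene");sd=read_camera("side");w=read_camera("wrist")
o=np.zeros((600,800,3),np.uint8)
for n,im,k in(("scene",sc,0),("side",sd,1)):
    x,y=proj(n,[596,0,130]).astype(int);x0,y0=x-40,y-30;print(n,x0,y0);o[:300,k*400:k*400+400]=cv2.resize(im[y0:y0+60,x0:x0+80],(400,300),interpolation=2)
o[300:,:400]=cv2.resize(w,(400,300));o[300:,400:]=cv2.resize(w[90:240,150:350],(400,300),interpolation=2)
cv2.imwrite("pics/m8.png",o)
E
```

```text
15.85 [596.33972387   0.90789335 157.22137493] [3.14080781e+00 2.88017250e-04 1.84690263e+00] 0.22346140574651235 [-0.15895931 -0.20611687 -0.58907235] [ 0.     0.001  0.     0.    -0.001  0.002]
scene 256 159
side 215 137
```

View pics/m8.png

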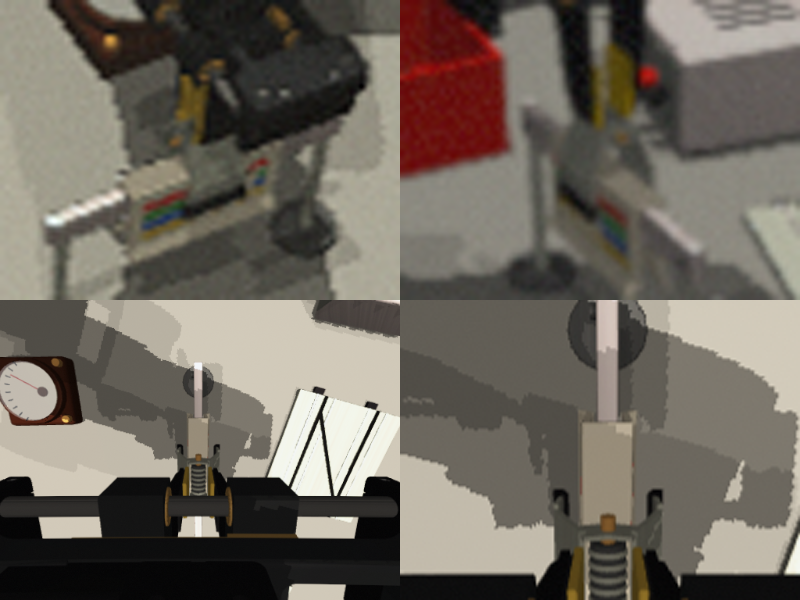

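The jaws straddle the card with clear gaps on both sides, and the tips are well down the faces. The pin is about 27 mm above the card top, with no extra force and no motion. Handing in.

```bash
python3 -c "
from cell import *
print(env.job_done())"
```

```text
the job is handed in; nothing more can be done
None
```

I handed the job in at about 16 s: the card hangs astride the rail at its middle, and the clip is held wide open over the card's top edge, clear on both sides. Nothing else appeared disturbed, but the hand-in returned no verdict.

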